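# Zero the yarn meter and hold the threading key half open

### The job

Get the counter ready to thread the next yarn: take the square-handled, steel-tipped stylus from its stand and with it press the meter's zero button (the one in the round recess) fully in and let it spring back. Then, with the stylus still in the gripper, press its tip on the pad of the tensioner's threading key and hold the key half way down, at the long middle tick, never pushing it down to its stop; finish while still holding it there. Do not press the square button, and leave the brush and everything else on the counter where they are.

Things in the scene. Friction and masses are not known exactly. Their poses are not given: they have to be found in the camera images.
- stylus: stylus standing upright, tip down, in a hole of the stand. Square wooden handle 16 x 16 mm, z = 0 to 75 mm (end cap to 79); below it a round steel shaft, 6 mm thick, to the rounded tip at z = -50 mm; about 45 g. Origin: centre of the handle's underside, which rests on the stand's top, 65 mm above the counter. z up; x, y normal to the handle's flats. Lift 55 mm or more to clear the hole
- stylus_tip (a point): the end point of the stylus's steel tip
- stand: fixed wooden block, 60 x 150 x 65 mm (x, y, z), origin at the centre of its underside, z up. Two holes of 12 mm, 58 mm deep, at y = -40 and +40 mm: one holds the stylus, the other the lint brush
- brush: lint brush standing in the other hole of the stand, not used: dark wood, round stem and a wide flat bristled head 34 mm broad, its top 65 mm above the stand's top. Origin where it rests on the stand's top
- meter: fixed yarn length meter, a case 90 x 120 x 60 mm (x, y, z) with a small display on the -x half of its flat top, two recessed buttons on the +x half and a small measuring wheel on the +y side. Origin at the centre of its underside, z up
- zero_mouth (a point): centre of the mouth of the ROUND recess in the meter's top (at x = +23, y = -30, z = 60 mm of the meter), 15 mm across. The zero button in it is a round cap 11 mm across, lying 4 mm below the mouth; it springs back
- unit_mouth (a point): centre of the mouth of the SQUARE recess, 14 mm wide (at x = +23, y = +30, z = 60 mm of the meter), with the square unit button 4 mm below the mouth; not used
- zero (a joint): travel of the zero button, m: 0 released, 0.005 fully in; the spring gives 1.5 N at first and 4 N fully in
- unit (a joint): travel of the unit button, m: 0 released, 0.005 fully in
- tensioner: fixed yarn tensioner: green base 150 x 74 x 28 mm (x, y, z), origin at the centre of its underside, z up. A steel key (lever) pivots at x = -45 mm and reaches to +x, level at rest, top 75 mm above the counter. Its round pad runs between two cheeks 40 mm apart, 89 mm tall; their +x ends carry three white ticks each, the long middle one level with the key's pointer half way
- key_pad (a point): centre of the upper face of the key's round pad (26 mm across), 80 mm from the pivot (at x = +35, y = 0, z = 75 mm of the tensioner at rest); it goes down as the key is pressed
- key (a joint): angle of the threading key, rad: 0 at rest (up, sprung), 0.30 down on its stop (pad about 24 mm lower); 0.15 is half way (pad 12 mm lower). Pressing at the pad takes about 2 N to start, 4 N half way and 6 N at the stop; it springs up when let go
- can: bystander: open tin can, 74 mm across, 100 mm tall, origin at the centre of its underside
- jar: bystander: glass jar with steel cap, 64 mm across, 85 mm tall, origin at the centre of its underside
- tape: bystander: white tape measure, 55 x 55 x 24 mm, origin at the centre of its underside
- pin_tin: bystander: flat round pin tin, 62 mm across, 30 mm tall, origin at the centre of its underside
- bobbin: bystander: empty wooden bobbin, 52 mm across, 60 mm tall, origin at the centre of its underside
- glasses_case: bystander: black spectacle case, 65 x 155 x 32 mm, origin at the centre of its underside
- crochet_block: bystander: 50 mm wooden block with three crochet hooks standing in it, 107 mm tall, origin at the centre of its underside
Not all that is in view belongs to the job. Leave any blue or yellow look-alike of the stand alone.

How it is judged:
By the outcome, as a careful person would: the job done as asked, in the order asked, and still so for the second after the job is handed in, while the arm keeps its last pose, push and grip.
It also fails if it takes over 48 s, if anything falls off the work surface, if the arm or the gripper's body presses on something with over 40 N, if the wrist force passes 120 N, or if a joint passes its speed limit or range.

### The arm

A 7-joint arm with a two-finger parallel gripper is mounted at the origin on the work surface. World frame = base frame: x ahead of the robot, y to its left, z up, the work surface at z = 0. Lengths are in m, angles in rad, forces in N, time in s.
With the tool pointing down it reaches from about 0.425 to 0.95 m from the base axis. Payload 4.7 kg.
Tool frame: the origin (TCP) lies between the finger pads; the fingertips stand 17 mm ahead of it and the grasp point (between the pads) lies 2 mm behind it; z points along the fingers, y is the line along which they close (so a half turn about z gives the same grasp; the last joint's range is limited). The gripper opens to 87 mm and grips with 3 to 60 N. Pads are 19 mm wide; open, the fingers measure 117 mm over their backs; the gripper's body (75 mm by 190 mm) begins 51 mm behind the grasp point.
Start: joints at [1.249, 0.469, -0.049, 1.532, 0.024, 1.141, -0.082], TCP at [0.195, -0.646, 0.24] pointing down, gripper open.
Joint ranges: [-2.59, 2.59], [-0.33, 1.99], [-1.39, 1.29], [0.1, 2.45], [-1.04, 4.18], [0.21, 1.99], [-2.66, 2.66]. Speed limits (rad/s): [2.57, 2.57, 3.14, 3.14, 3.14, 3.14, 3.14].

### API

Orientations are given as a rotation vector (axis times angle).
In Python, from workcell import env gives the robot as it stands. The module is installed in compiled form; this text tells all that it offers.
- The arm moves only by the shell command python3 -m crank 'ROWS' [OPENING]. ROWS is JSON, a list of rows, each a list of 6 numbers: the shift along the world's x, y, z in mm, then the turn, a rotation vector about the world's x, y, z in degrees. In form: [[dx, dy, dz, rx, ry, rz], ...]. A call has 1 to 10 rows; each row shifts and turns the commanded pose from where the row before left it; what a row does not reach is not made up. A row lasts 1/8 s, in which the tool goes at most 62.5 mm and 10.7 degrees, less where a joint would pass 70% of its speed; a pose out of reach is approached as far as the arm can. A call with a gripper value outside its range is refused whole. OPENING is the opening, from 0 (shut) to 1 (fully open), set as the call begins (- or left out, the last holds). The fingers move at their own pace and stop on an object; the grip force is fixed at half the most. Time passes only in rows, so rows that do not move let the fingers close. It gives the time, the measured TCP pose, the force, the opening and the grip force at its end, in the units of the state.
- env.get_state(): the state, without advancing time (a new reading comes with each control period).
- env.read_camera(name): name is "scene" or "top" or "wrist"; returns a dict with "pixels" (384x512x3 uint8, blue, green, red), "mtx" (3x3 intrinsics, pixels), "view" (4x4, takes a point from world to camera coordinates). Camera axes: x right, y down, z forward; pixel columns grow to the right and rows downward; lengths in m; the calibration is good to about 2 mm. The wrist camera is an equidistant fisheye: a pixel r from the principal point sees the ray r / f radians off the axis. A picture is of the moment at which its call begins. There is no depth.
- env.hand_in(): hands the job in; it is judged then, once.
The state is a dict: "clock": time; "joints": joint angles; "joint_velocities": joint speeds; "joint_torque": joint torques, N m; "eef_pos": TCP position; "ee_rot": TCP orientation; "ft_force": force on the tool from outside, world axes, zero at the start; "moment": the same for the moment, N m; "opening": finger opening in m; "grip_force": force on a finger pad.
Only numpy, scipy, OpenCV 4.12 (cv2) and the standard library are available. Lean on these libraries where they do the work, as an engineer would, in place of code of your own. Each camera call takes 0.05 s, during which the arm holds its last target. There are 200 camera calls.

## Working session

There is one attempt and no reset: what is moved stays moved. The work goes in short steps, Python scripts to look and compute and a shell command to move; the robot and the scene stay as the last step left them, time stands still between calls to the robot, and variables do not carry over. Pictures are saved under pics/ and viewed, at most 10 in all, crops included, and the job is handed in when it is done.

```bash
mkdir -p pics
python3 - <<'E'
from workcell import env
import cv2,numpy as np
for n in("scene","top"):
    d=env.read_camera(n);cv2.imwrite(f"pics/{n}0.png",d["pixels"]);np.savez(f"{n}0.npz",**d);print(n,d["mtx"].round(1).tolist(),d["view"].round(3).tolist())
s=env.get_state();print(s["clock"],s["eef_pos"],s["ee_rot"],s["ft_force"],s["opening"])
E
```

```text
scene [[421.3, 0.0, 253.4], [0.0, 421.3, 186.6], [0.0, 0.0, 1.0]] [[-0.783, 0.622, -0.025, 0.436], [0.346, 0.402, -0.848, -0.111], [-0.517, -0.672, -0.53, 1.509], [0.0, 0.0, 0.0, 1.0]]
top [[479.1, 0.0, 260.8], [0.0, 479.1, 197.8], [0.0, 0.0, 1.0]] [[0.024, -1.0, 0.006, -0.026], [-0.973, -0.025, -0.229, 0.589], [0.229, 0.0, -0.973, 1.341], [0.0, 0.0, 0.0, 1.0]]
0.1 [ 0.19472527 -0.64578128  0.23859733] [-3.10626770e+00 -4.58121585e-01  4.87234826e-04] [-0.67274652 -0.49691631 -0.73854908] 0.08643480381870088
```

View pics/scene0.png

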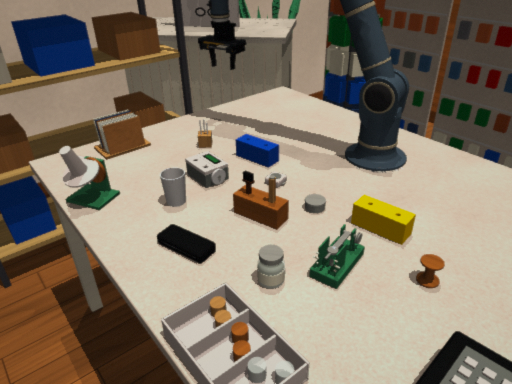

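View pics/top0.png

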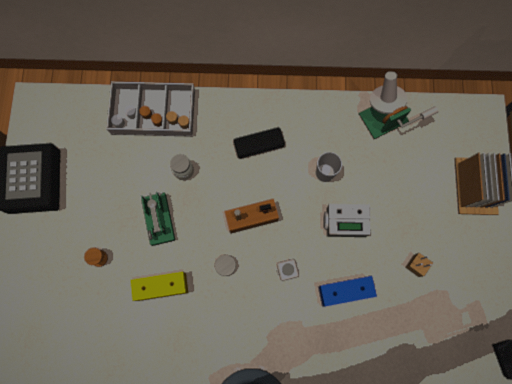

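Run:
```python
import cv2,numpy as np
t=cv2.imread("pics/top0.png");s=cv2.imread("pics/scene0.png")
c=lambda im,u,v:cv2.resize(im[v-33:v+33,u-44:u+44],(400,300),interpolation=cv2.INTER_CUBIC)
cv2.imwrite("pics/crop.png",np.vstack([np.hstack([c(t,252,215),c(t,349,217)]),np.hstack([c(t,157,218),c(s,338,252)])]))
```

```text
(no output)
```

View pics/crop.png

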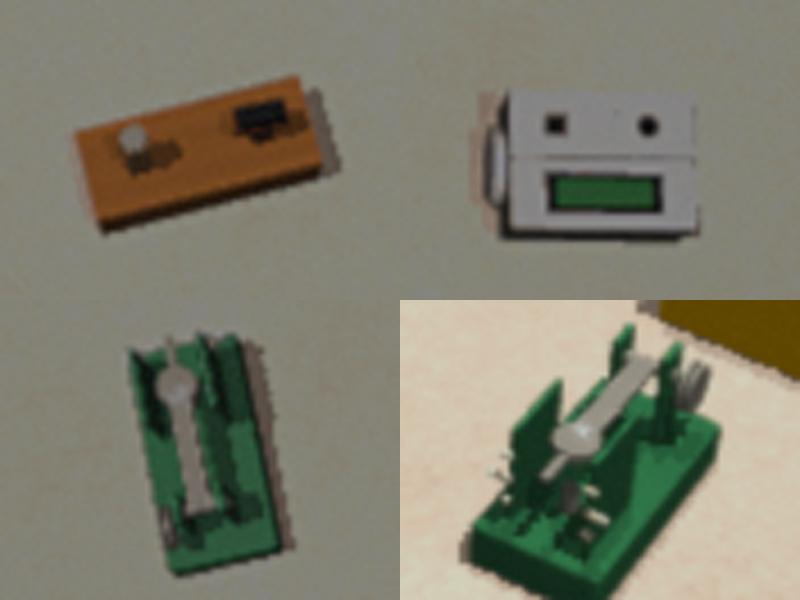

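```bash
cat > h.py <<'E'
import numpy as np
def ray(d,u,v,z,fish=False):
    K=d["mtx"];V=d["view"];x=(u-K[0,2])/K[0,0];y=(v-K[1,2])/K[1,1]
    if fish:
        r=np.hypot(x,y);k=np.sin(r)/max(r,1e-9);r3=np.array([x*k,y*k,np.cos(r)])
    else: r3=np.array([x,y,1.])
    R=V[:3,:3];o=-R.T@V[:3,3];w=R.T@r3
    return o+w*(z-o[2])/w[2]
def tri(rs):
    A=0;b=0
    for o,w in rs:
        w=w/np.linalg.norm(w);P=np.eye(3)-np.outer(w,w);A=A+P;b=b+P@o
    return np.linalg.solve(A,b)
E
python3 - <<'E'
import numpy as np,cv2
from h import ray
t=dict(np.load("top0.npz"));im=t["pixels"]
f=lambda cx,cy,U,V,z:ray(t,U-44+cx*.22-.4,V-33+cy*.22-.4,z)*1000
for n,a in dict(cap=(132,135,252,215,.144),brush=(262,113,252,215,.13),c1=(78,132,252,215,.065),c2=(298,77,252,215,.065),c3=(322,167,252,215,.065),c4=(100,222,252,215,.065),
 zero=(648,126,349,217,.058),unit=(556,125,349,217,.058),pad=(177,83,157,218,.075),piv=(201,200,157,218,.075)).items():
    if n in("zero","unit"):a=(a[0]-400,)+a[1:]
    print(n,f(*a).round(1))
hsv=cv2.cvtColor(im,cv2.COLOR_BGR2HSV)
m=cv2.inRange(hsv,(5,120,90),(20,255,255));m[:185]=0;m[245:]=0;m[:,:215]=0;m[:,290:]=0
P=cv2.findNonZero(m)[:,0];print(cv2.minAreaRect(P))
us=range(232,270);top=[(u,P[P[:,0]==u,1].min()) for u in us]
k=np.polyfit(*np.array(top).T,1);a=ray(t,232,np.polyval(k,232),.065);b=ray(t,270,np.polyval(k,270),.065);d=a-b;print("stand y-axis yaw",np.degrees(np.arctan2(-d[0],d[1])))
E
```

```text
cap [531.3  54.2 144. ]
brush [550.  -24.6 130. ]
c1 [548.6  93.1  65. ]
c2 [588.6 -48.1  65. ]
c3 [529.6 -64.5  65. ]
c4 [490.3  76.6  65. ]
zero [ 557.9 -302.5   58. ]
unit [ 557.1 -242.8   58. ]
pad [564.3 306.7  75. ]
piv [488.8 285.7  75. ]
((251.3147735595703, 213.99612426757812), (19.799577713012695, 51.10224914550781), 75.25643920898438)
stand y-axis yaw 16.058847306390398
```

Candidates, by top-view pixel: the pale-capped stylus in the brown stand at (237,212), the dark flat brush head at (265,208), and the empty blue (348,291) and yellow (159,286) look-alikes. I choose (237,212). On the meter, the right-hand recess at (359,211) is round (zero) and the one at (340,211) is square. The key pad is at (152,203).

```bash
python3 -m crank '[[19,40,0,0,0,5],[19,40,0,0,0,5],[19,40,0,0,0,5],[19,40,0,0,0,5],[19,40,0,0,0,5],[19,40,0,0,0,5],[19,40,0,0,0,5],[19,40,0,0,0,5],[19,40,0,0,0,5],[19,40,0,0,0,5]]' 1
python3 -m crank '[[19,40,0,0,0,5],[19,40,0,0,0,5],[19,40,0,0,0,5],[19,40,0,0,0,5],[19,40,0,0,0,5],[19,40,0,0,0,5],[19,40,0,0,0,5],[12,20,0,0,0,5],[0,0,0,0,0,0]]'
python3 - <<'E'
from workcell import env
import cv2,numpy as np
d=env.read_camera("wrist");cv2.imwrite("pics/w1.png",d["pixels"]);np.savez("w1.npz",**d)
s=env.get_state();print(s["clock"],s["eef_pos"],s["ee_rot"],s["joints"])
print(d["mtx"],d["view"])
E
```

```text
clock: 1.35
eef_pos: [0.3851, -0.2448, 0.2394]
ee_rot: [-2.621, -1.732, 0.0]
ft_force: [-0.1, -0.3, -0.0]
opening: 0.0871
grip_force: 0.0
clock: 2.48
eef_pos: [0.5301, 0.0547, 0.2392]
ee_rot: [-1.87, -2.523, -0.0]
ft_force: [-0.2, -0.8, -0.5]
opening: 0.0872
grip_force: 0.0
2.525 [0.52964409 0.05302937 0.2390633 ] [-1.87342816e+00 -2.52096542e+00  2.01830543e-03] [ 0.40466973  0.31807337 -0.71753629  1.84036698  0.23663406  1.07153583
 -0.11012421]
[[297.31863964   0.         253.69969337]
 [  0.         297.31863964 185.88244613]
 [  0.           0.           1.        ]] [[ 9.56836177e-01  2.90627504e-01 -4.29630143e-04 -5.23568772e-01]
 [ 2.80619494e-01 -9.23500071e-01  2.61534545e-01 -1.29424302e-01]
 [ 7.56123686e-02 -2.50366277e-01 -9.65194020e-01  3.64483417e-01]
 [ 0.00000000e+00  0.00000000e+00  0.00000000e+00  1.00000000e+00]]
```

View pics/w1.png

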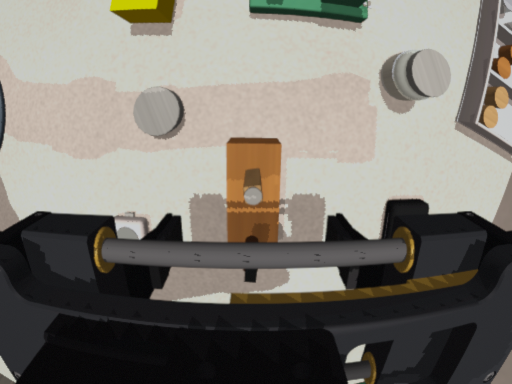

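Run:
```python
import cv2,numpy as np
from h import ray
d=dict(np.load("w1.npz"));im=d["pixels"]
cv2.imwrite("pics/w1c.png",cv2.resize(im[130:220,200:320],(800,600),interpolation=cv2.INTER_CUBIC))
R=d["view"][:3,:3];print("cam",-R.T@d["view"][:3,3])
print(ray(d,253,197,.144,True),ray(d,227,140,.065,True),ray(d,280,140,.065,True))
```

```text
cam [0.50972907 0.12389449 0.3854212 ]
[0.53091895 0.05172683 0.144     ] [0.49220711 0.08162711 0.065     ] [0.54711764 0.09830418 0.065     ]
```

View pics/w1c.png

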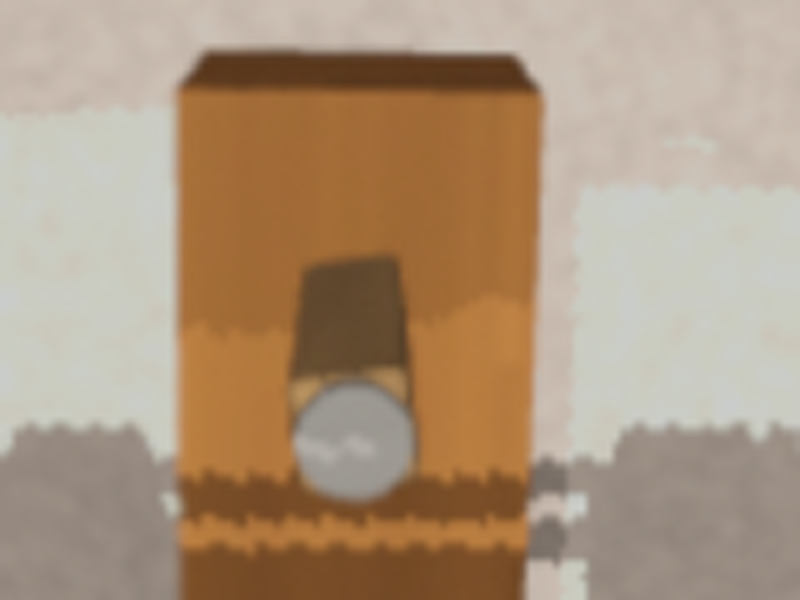

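Run:
```python
import numpy as np
from h import ray
d=dict(np.load("w1.npz"))
p=lambda x,y,z:ray(d,200+x*.15-.42,130+y*.15-.42,z,True)
for a,b,z in(((303,268),(400,255),.065),((290,382),(407,366),.140),((180,90),(541,95),.065)):
    A=p(*a,z);B=p(*b,z);D=B-A;print(A,B,np.linalg.norm(D),np.degrees(np.arctan2(D[1],D[0])))
print(p(355,440,.144))
```

```text
[0.52034875 0.05558975 0.065     ] [0.53504016 0.06234436 0.065     ] 0.01616980013608605 24.691358121981466
[0.52051078 0.05674253 0.14      ] [0.53425902 0.0631425  0.14      ] 0.015164890316398413 24.96256248055827
[0.49270026 0.07825612 0.065     ] [0.54915528 0.0945463  0.065     ] 0.05875831392601957 16.09557650154335
[0.53041457 0.05289365 0.144     ]
```

```bash
python3 -m crank '[[1,-1,-18,0,0,4],[0,0,-28,0,0,4],[0,0,-30,0,0,0],[0,0,-30,0,0,0],[0,0,-20,0,0,0],[0,0,-10,0,0,0],[0,0,0,0,0,0],[0,0,0,0,0,0]]' 1
python3 -m crank '[[0,0,0,0,0,0],[0,0,0,0,0,0],[0,0,0,0,0,0],[0,0,0,0,0,0],[0,0,0,0,0,0],[0,0,0,0,0,0]]' 0
```

```text
clock: 3.52
eef_pos: [0.5314, 0.0524, 0.1044]
ee_rot: [1.693, 2.644, 0.001]
ft_force: [0.7, 0.2, -0.0]
opening: 0.0871
grip_force: 0.0
clock: 4.28
eef_pos: [0.5309, 0.0527, 0.1036]
ee_rot: [-1.693, -2.646, -0.0]
ft_force: [-0.7, -0.2, 0.3]
opening: 0.0348
grip_force: 0.0
```

```bash
python3 -m crank '[[0,0,0,0,0,0],[0,0,0,0,0,0],[0,0,0,0,0,0],[0,0,0,0,0,0],[0,0,0,0,0,0]]' 0
```

```text
clock: 4.9
eef_pos: [0.5308, 0.0527, 0.1036]
ee_rot: [-1.693, -2.646, -0.0]
ft_force: [-0.3, -0.0, 0.7]
opening: 0.0157
grip_force: 30.0
```

```bash
python3 -m crank '[[0,0,10,0,0,0],[0,0,25,0,0,0],[0,0,35,0,0,0],[0,0,35,0,0,0],[0,0,30,0,0,0],[0,-15,0,0,0,0],[3,-40,0,0,0,0],[3,-40,0,0,0,0],[3,-40,0,0,0,0],[3,-40,0,0,0,0]]' 0
python3 -m crank '[[3,-40,0,0,0,0],[3,-40,0,0,0,0],[3,-40,0,0,0,0],[3,-40,-20,0,0,0],[3,-20,-40,0,0,0],[0,0,-20,0,0,0],[0,0,0,0,0,0],[0,0,0,0,0,0]]'
python3 - <<'E'
from workcell import env
import cv2,numpy as np
P=[]
for n,c in(("wrist",None),("top",(359,207)),("scene",(207,165))):
    d=env.read_camera(n);np.savez(n+"2.npz",**d);im=d["pixels"]
    P.append(im if c is None else im[c[1]-24:c[1]+24,c[0]-32:c[0]+32])
P=[cv2.resize(p,(400,300),interpolation=cv2.INTER_CUBIC) for p in P]+[cv2.resize(P[0][96:240,160:352],(400,300),interpolation=cv2.INTER_CUBIC)]
cv2.imwrite("pics/m2.png",np.vstack([np.hstack(P[:2]),np.hstack(P[2:])]))
s=env.get_state();print(s["clock"],s["eef_pos"],s["opening"],s["joints"])
E
```

```text
clock: 6.15
eef_pos: [0.5419, -0.1246, 0.2375]
ee_rot: [-1.693, -2.644, 0.002]
ft_force: [0.1, 0.5, -0.9]
opening: 0.016
grip_force: 30.0
clock: 7.15
eef_pos: [0.5589, -0.3008, 0.1599]
ee_rot: [1.689, 2.647, 0.002]
ft_force: [0.1, -0.9, 0.2]
opening: 0.0159
grip_force: 30.0
7.3 [ 0.55882249 -0.3016006   0.16023359] 0.015841085186881213 [ 0.84116967  0.54552657 -0.58208383  1.69195097  0.34493388  1.00549825
  0.57309977]
```

View pics/m2.png

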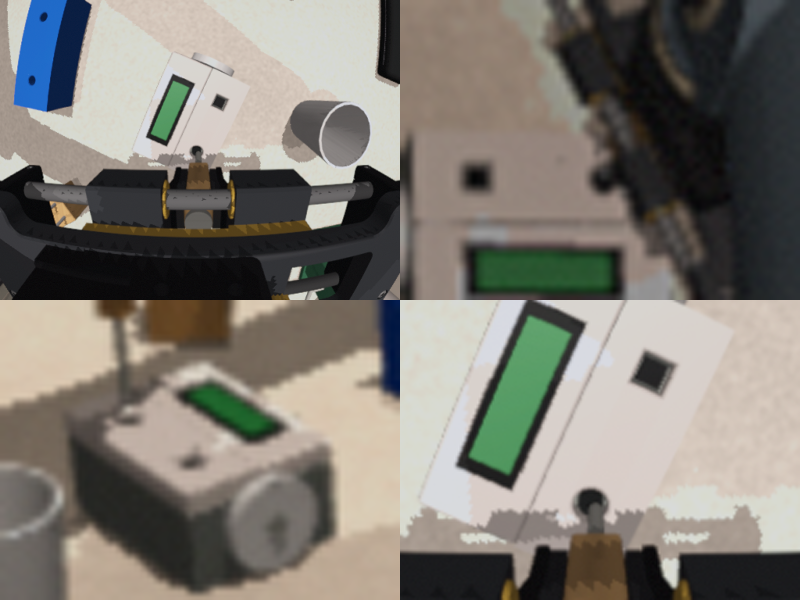

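Run:
```python
import cv2,numpy as np
w=np.load("wrist2.npz")["pixels"][175:220,220:280];s=np.load("scene2.npz")["pixels"][140:185,165:225]
cv2.imwrite("pics/m3.png",np.hstack([cv2.resize(p,(400,300),interpolation=cv2.INTER_CUBIC) for p in(w,s)]))
```

```text
(no output)
```

View pics/m3.png

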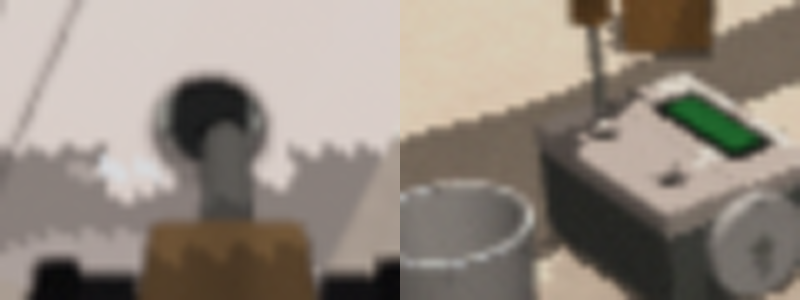

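Run:
```python
import numpy as np
from h import ray
d=dict(np.load("wrist2.npz"));p=lambda x,y,z:(ray(d,220+x*.15-.42,175+y*.15-.42,z,True)*1000).round(1)
print("hole",p(211,120,.06),"L",p(155,120,.06),"R",p(268,120,.06),"T",p(211,73,.06),"tip",p(228,132,.0735),"shaft",p(203,170,.09),p(252,170,.09))
s=dict(np.load("scene2.npz"));q=lambda x,y,z:(ray(s,165+(x-400)*.15-.42,140+y*.15-.42,z)*1000).round(1)
print("scene hole",q(604,131,.06),"unit",q(672,178,.06),"tip",q(600,119,.0716))
```

```text
hole [ 558.1 -302.1   60. ] L [ 551.5 -305.1   60. ] R [ 564.8 -299.    60. ] T [ 555.4 -296.4   60. ] tip [ 559.  -298.9   73.5] shaft [ 556.2 -299.7   90. ] [ 561.3 -297.4   90. ]
scene hole [ 559.6 -304.3   60. ] unit [ 560.1 -241.6   60. ] tip [ 565.1 -296.9   71.6]
```

```bash
python3 -m crank '[[-1,-2,0,0,0,0],[0,0,-5,0,0,0],[0,0,-5,0,0,0],[0,0,-4,0,0,0],[0,0,0,0,0,0],[0,0,0,0,0,0]]'
python3 -m crank '[[0,0,-2,0,0,0],[0,0,-2,0,0,0],[0,0,0,0,0,0],[0,0,0,0,0,0]]'
```

```text
clock: 8.05
eef_pos: [0.5569, -0.3042, 0.1446]
ee_rot: [-1.693, -2.646, -0.0]
ft_force: [0.7, -0.6, 0.1]
opening: 0.0161
grip_force: 30.0
clock: 8.55
eef_pos: [0.557, -0.3043, 0.1408]
ee_rot: [1.693, 2.646, 0.0]
ft_force: [-1.2, 0.5, 3.0]
opening: 0.0156
grip_force: 30.0
```

```bash
python3 -m crank '[[0,0,-1,0,0,0],[0,0,-1,0,0,0],[0,0,0,0,0,0],[0,0,0,0,0,0]]'
python3 -m crank '[[0,0,-1,0,0,0],[0,0,-1,0,0,0],[0,0,0,0,0,0],[0,0,0,0,0,0]]'
```

```text
clock: 9.05
eef_pos: [0.5571, -0.3043, 0.1389]
ee_rot: [1.693, 2.646, 0.0]
ft_force: [-1.6, -0.8, 5.3]
opening: 0.0159
grip_force: 30.0
clock: 9.55
eef_pos: [0.5572, -0.3043, 0.1384]
ee_rot: [1.693, 2.645, -0.001]
ft_force: [-3.6, 0.2, 13.2]
opening: 0.0156
grip_force: 30.0
```

```bash
python3 -m crank '[[0,0,3,0,0,0],[0,0,5,0,0,0],[0,0,10,0,0,0],[0,0,25,0,0,0],[0,0,35,0,0,0],[0,0,28,0,0,0],[0,20,0,0,0,0],[0,40,0,0,0,0],[0,45,0,0,0,0],[0,45,0,0,0,0]]'
python3 -m crank '[[1,45,0,0,0,0],[1,45,0,0,0,0],[1,45,0,0,0,0],[1,45,0,0,0,0],[1,45,0,0,0,0],[1,45,0,0,0,0],[1,45,0,0,0,0],[0,45,0,0,0,0],[0,45,0,0,0,0],[0,40,0,0,0,0]]'
python3 -m crank '[[0,15,-15,0,0,0],[0,0,-25,0,0,0],[0,0,-15,0,0,0],[0,0,0,0,0,0],[0,0,0,0,0,0]]'
python3 - <<'E'
from workcell import env
import cv2,numpy as np
P=[]
for n,c in(("wrist",(251,195)),("scene",(338,240)),("top",(155,205))):
    d=env.read_camera(n);np.savez(n+"4.npz",**d);im=d["pixels"]
    P.append(cv2.resize(im[c[1]-45:c[1]+45,c[0]-60:c[0]+60],(400,300),interpolation=cv2.INTER_CUBIC))
    if n=="wrist":P.append(cv2.resize(im,(400,300)))
cv2.imwrite("pics/m4.png",np.vstack([np.hstack(P[:2]),np.hstack(P[2:])]))
s=env.get_state();print(s["clock"],s["eef_pos"],s["ft_force"])
E
```

```text
clock: 10.8
eef_pos: [0.5556, -0.1514, 0.241]
ee_rot: [-1.69, -2.645, 0.0]
ft_force: [1.2, 0.6, 0.0]
opening: 0.0158
grip_force: 30.0
clock: 12.05
eef_pos: [0.5617, 0.293, 0.2409]
ee_rot: [-1.689, -2.647, 0.003]
ft_force: [0.3, -1.3, -1.2]
opening: 0.0156
grip_force: 30.0
clock: 12.68
eef_pos: [0.5643, 0.3054, 0.1881]
ee_rot: [1.694, 2.645, 0.001]
ft_force: [0.3, -0.2, -0.0]
opening: 0.0158
grip_force: 30.0
12.825 [0.56432755 0.30585457 0.18856764] [-0.29734974 -0.06549826 -0.63778609]
```

View pics/m4.png

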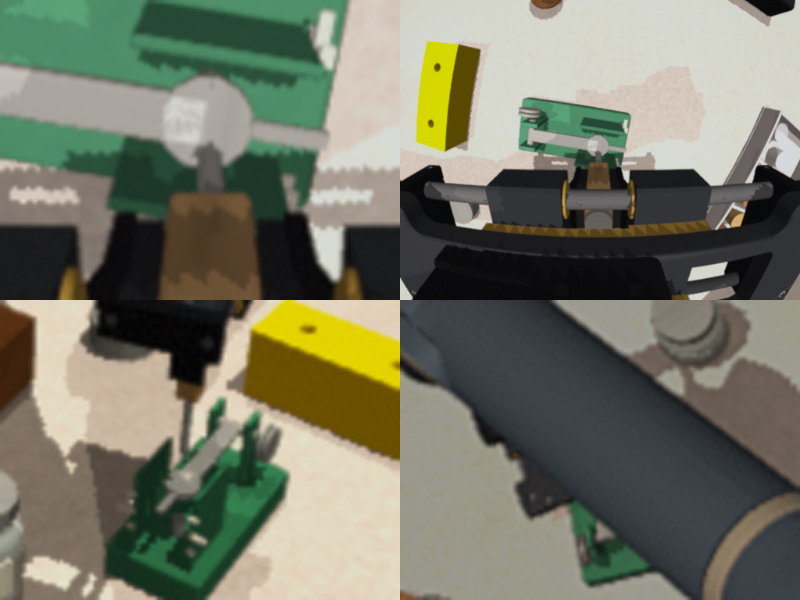

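Run:
```python
import numpy as np
from h import ray
d=dict(np.load("wrist4.npz"));p=lambda x,y,z:(ray(d,191+x*.3-.35,150+y*.3-.35,z,True)*1000).round(1)
print("pad",p(208,120,.075),"L",p(163,120,.075),"R",p(253,120,.075),"T",p(208,74,.075),"tip",p(209,150,.102))
```

```text
pad [563.7 307.2  75. ] L [552.6 302.2  75. ] R [574.8 312.3  75. ] T [558.3 318.8  75. ] tip [564.  307.1 102. ]
```

```bash
python3 -m crank '[[0,1,-10,0,0,0],[0,0,-8,0,0,0],[0,0,-5,0,0,0],[0,0,-3,0,0,0],[0,0,-3,0,0,0],[0,0,-3,0,0,0],[0,0,-3,0,0,0],[0,0,0,0,0,0],[0,0,0,0,0,0]]'
python3 - <<'E'
from workcell import env
import cv2,numpy as np
P=[]
for n,c in(("wrist",(251,195)),("scene",(338,255))):
    d=env.read_camera(n);np.savez(n+"5.npz",**d);im=d["pixels"]
    h,w=(45,30) if n=="wrist" else (36,24)
    P.append(cv2.resize(im[c[1]-h:c[1]+h,c[0]-w:c[0]+w],(400,600),interpolation=cv2.INTER_CUBIC))
cv2.imwrite("pics/m5.png",np.hstack(P))
s=env.get_state();print(s["clock"],s["eef_pos"],s["ft_force"])
E
```

```text
clock: 13.95
eef_pos: [0.5639, 0.3069, 0.1528]
ee_rot: [1.693, 2.646, 0.001]
ft_force: [-1.5, -0.6, 3.9]
opening: 0.0162
grip_force: 30.0
14.05 [0.56387697 0.30685363 0.15277801] [-1.2709342  -0.64967937  2.77124573]
```

View pics/m5.png

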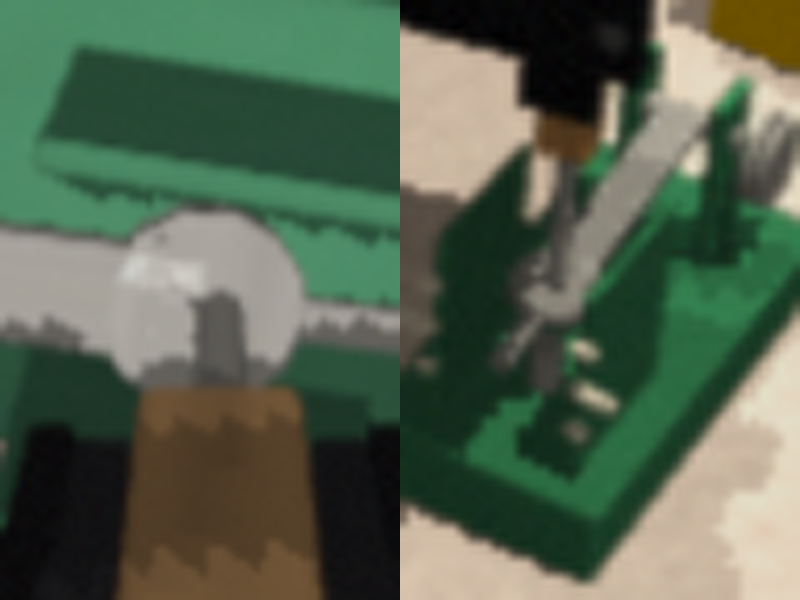

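```bash
python3 -m crank '[[0,0,-1.5,0,0,0],[0,0,0,0,0,0],[0,0,0,0,0,0],[0,0,0,0,0,0]]'
python3 - <<'E'
from workcell import env
import cv2,numpy as np
d=env.read_camera("scene");np.savez("scene6.npz",**d);im=d["pixels"]
cv2.imwrite("pics/m6.png",cv2.resize(im[245:285,315:355],(600,600),interpolation=cv2.INTER_CUBIC))
K=d["mtx"];V=d["view"];a=np.radians(15.5);X=np.array([np.cos(a),np.sin(a),0]);Y=np.array([-np.sin(a),np.cos(a),0]);O=np.array([.5638,.3069,0])-.035*X
def pr(x,y,z):
    c=V[:3,:3]@(O+X*x+Y*y+[0,0,z])+V[:3,3];q=K@c/c[2];return ((q[:2]-[315,245]+.5)*15).round()
print("pad half",pr(.0341,0,.063),"padrest",pr(.035,0,.075))
for x in(.055,.06,.065):print(x,pr(x,-.02,.06),pr(x,0,.06),pr(x,.02,.06),"up1mm",pr(x,0,.061)-pr(x,0,.06))
print(env.get_state()["eef_pos"],env.get_state()["ft_force"],env.get_state()["clock"])
E
```

```text
clock: 14.55
eef_pos: [0.5639, 0.3069, 0.1511]
ee_rot: [1.693, 2.646, 0.001]
ft_force: [-2.3, -0.3, 3.3]
opening: 0.0156
grip_force: 30.0
pad half [277. 124.] padrest [280.  67.]
0.055 [ 96. 164.] [212. 214.] [331. 264.] up1mm [ 1. -5.]
0.06 [ 80. 182.] [197. 232.] [316. 283.] up1mm [ 1. -5.]
0.065 [ 65. 200.] [182. 250.] [301. 302.] up1mm [ 0. -5.]
[0.5639239  0.30687415 0.15114903] [-1.61515517 -0.02425452  2.96336612] 14.6
```

View pics/m6.png

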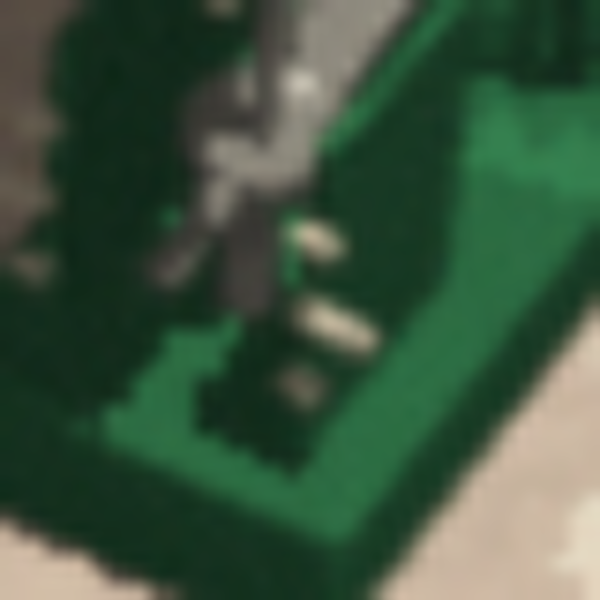

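The tip sits centred on the pad. The pointer end at (162,270) in the crop lines up with the long middle tick, whose inner end is at (295,303), once the 20 mm sideways offset is projected. The height from the arm's pose agrees: tip at about 63 mm. I'm handing in now.

```bash
python3 -c "
from workcell import env
print(env.hand_in())"
```

```text
the job is handed in; nothing more can be done
None
```

I pressed the zero button to its stop with the stylus and released it, then handed in with the stylus tip holding the threading key about half way down; I did not check the button's spring-back with a picture.

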